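# Find the rocking tin lid and press it home

### The arm

A 6-joint arm with a two-finger parallel gripper is mounted at the origin on the work surface. World frame = base frame: x ahead of the robot, y to its left, z up, the work surface at z = 0. Lengths are in m, angles in rad, forces in N, time in s.
With the tool pointing down it reaches from about 0.3 to 0.75 m from the base axis. Payload 8.5 kg.
Tool frame: the origin (TCP) lies at the centre of the arm's flange, where the gripper is bolted on; the fingertips stand 173 mm ahead of it and the grasp point (between the pads) lies 155 mm ahead of it; z points along the fingers, y is the line along which they close (so a half turn about z gives the same grasp; the last joint's range is limited). The gripper opens to 85 mm and grips with 20 to 120 N. Pads are 22 mm wide; open, the fingers measure 114 mm over their backs; the gripper's body (76 mm by 85 mm) begins 54 mm behind the grasp point. The pads swing forward as they close: fully open they stand 13 mm farther back than shut.
Start: joints at [1.13, 0.381, 1.297, -0, 1.464, -0.215], TCP at [0.123, 0.536, 0.405] pointing down, gripper open.
Joint ranges: [-3.11, 3.11], [-0.89, 2.33], [0.22, 2.48], [-1.42, 4.56], [0.17, 2.85], [-2.88, 2.88]. Speed limits (rad/s): [2.39, 2.39, 3.14, 3.14, 3.14, 3.14].

### API

Orientations are given as a 3x3 rotation matrix whose columns are the frame's x, y, z axes.
In Python, from workcell import * gives the robot as it stands.
- The arm moves only by the tool apply_moves, never from a script. Its argument "motion" is a list of rows, each an object with "jaw": the opening, from 0 (shut) to 1 (fully open); "travel": the shift along the tool's x, y, z in mm, a list of three; "spin": the turn about the tool's z in degrees. In form: [{"jaw": jaw, "travel": [dx, dy, dz], "spin": spin}, ...]. A call has 1 to 12 rows; each row is the pose to reach, as a shift and turn from the pose commanded when the call began, along the tool's axes at that moment; what a row does not reach only later rows make up. A row lasts 1/8 s, in which the tool goes at most 62.5 mm and 10.7 degrees, less where a joint would pass 70% of its speed; a pose out of reach is approached as far as the arm can. A call with a gripper value outside its range is refused whole. The fingers move at their own pace and stop on an object; "squeeze" is the grip in N (left out, the last holds). Time passes only in rows, so rows that repeat a pose let the fingers close. It gives the time, the measured TCP pose, the force, the opening and the grip force at its end, in the units of the state.
- observe(): the state, without advancing time (a new reading comes with each control period).
- capture(name): name is "scene" or "top" or "wrist"; returns (picture, depth): 400x640x3 uint8, red, green, blue; 400x640 float32, m along the optical axis (not along the pixel's ray), 0 where there is no reading.
- camera_params(name): a dict with "camera_matrix" (3x3 intrinsics, pixels), "R" (3x3) and "t" (3): a world point X has camera coordinates R X + t. Camera axes: x right, y down, z forward; pixel columns grow to the right and rows downward; lengths in m; the calibration is good to about 2 mm. A picture is of the moment at which its call begins: read the wrist's pose just before it. camera_params takes no time and is no camera call; for the wrist camera it gives the pose at the moment of the call.
- hand_in(): hands the job in; it is judged then, once.
The state is a dict: "t": time; "q": joint angles; "qvel": joint speeds; "joint_efforts": joint torques, N m; "position": TCP position; "tool_rot": TCP orientation; "force": force on the tool from outside, world axes, zero at the start; "ft_torque": the same for the moment, N m; "grip_width": finger opening in m; "grip_force": force on a finger pad.
Only numpy, scipy, OpenCV 4.12 (cv2) and the standard library are available. Lean on these libraries where they do the work, as an engineer would, in place of code of your own. Each camera call takes 0.05 s, during which the arm holds its last target. There are 200 camera calls.

### The job

One of the four tins in the drip tray has a lid that is not pushed home. With the fingertips closed, press lightly down near the edge of the lids, one after another, until you feel one rock, then press that lid down at its middle until it is fully home and level. Only press: lift nothing, leave the other things standing where they are, and finish clear of everything.

Things in the scene. Friction and masses are not known exactly. Their poses are not given: they have to be found in the camera images.
- lid_1: Round plain metal push-in lid, 95 mm across, on the first tin from the robot's left (+y). Origin at the centre of its flat top face, z up. Like all four it starts level, its top 110 mm above the bench. One lid (any of the four) is loose; all look alike. 95 mm is too wide to grip.
- lid_2: Round plain metal push-in lid, 95 mm across, on the second tin from the robot's left (+y). Origin at the centre of its flat top face, z up. If loose: pressed 10 to 20 mm inside its edge with 2 to 4 N, that edge sinks about 3 mm (the lid tilts up to 0.11 rad) and comes back when let go; a light press near the edge does not seat it.
- lid_3: Round plain metal push-in lid, 95 mm across, on the third tin from the robot's left (+y). Origin at the centre of its flat top face, z up. If loose: pressed within 8 mm of its centre with 10 to 20 N it slides down 5 mm, stops hard and stays there.
- lid_4: Round plain metal push-in lid, 95 mm across, on the fourth tin from the robot's left (+y). Origin at the centre of its flat top face, z up. If sound: it is home already and gives nowhere. Sound lids' tins are 5 mm taller, so height does not tell a sound lid from the loose one.
- socket: bystander, not to be disturbed: steel spark-plug socket, 28 mm across, 50 mm tall, in the tray among the tins; origin at the centre of its underside
- filter: bystander, not to be disturbed: blue oil filter, 72 mm across, 70 mm tall, in the tray among the tins; origin at the centre of its underside
- additive: bystander, not to be disturbed: white bottle with black cap, 48 mm across, 120 mm tall, in the tray among the tins; origin at the centre of its underside
- bearing: bystander, not to be disturbed: flat steel disc bearing, 52 mm across, 18 mm tall, in the tray among the tins; origin at the centre of its underside
- spanner: bystander, not to be disturbed: spanner lying on the bench to the robot's left of the tray; origin at its middle
- screwdriver: bystander, not to be disturbed: screwdriver lying on the bench to the robot's right of the tray; origin at its middle
- can: bystander, not to be disturbed: empty open steel can, 80 mm across, 90 mm tall, on the bench to the right of the tray; origin at the centre of its underside
- tray: fixed dark steel drip tray, 250 x 460 mm, 28 mm high, with four fixed tins, 93 mm across, standing in it in a zigzag, and small things between them; origin at the centre of its underside, y along its long side
Things that resemble listed ones, but are neither listed nor needed, are in the scene too. What is shaped like the lid_3 but orange is not meant. Leave any purple or red look-alike of the lid_1 alone.

How it is judged:
By the outcome, as a careful person would: the job done as asked, in the order asked, and still so for the second after the job is handed in, with the robot touching nothing.
It also fails if it takes over 48 s, if anything falls off the work surface, if the arm or the gripper's body presses on something with over 40 N, if the wrist force passes 120 N, or if a joint passes its speed limit or range.

## Working session

There is one attempt and no reset: what is moved stays moved. The work goes in short steps, Python scripts to look and compute and a tool call to move; the robot and the scene stay as the last step left them, time stands still between calls to the robot, and variables do not carry over. Pictures are saved under pics/ and viewed, at most 10 in all, crops included, and the job is handed in when it is done.

Besides the shell and the picture viewer there is one more tool, called after "Call:" in YAML: its name, and indented under it one key for each argument. apply_moves: Moves the arm, as the interface text tells. Its arguments: {"type":"object","properties":{"motion":{"type":"array","items":{"type":"object","properties":{"jaw":{"type":"number"},"travel":{"type":"array","items":{"type":"number"}},"spin":{"type":"number"}}}},"squeeze":{"type":"number"}},"required":["motion"]}

```bash
mkdir -p pics; python3 - <<'E'
from workcell import *
import cv2,numpy as np
s=observe();print(s['t'],s['position'],s['tool_rot'],s['force'],s['grip_width'])
for n in("top","scene"):
    p,d=capture(n);cv2.imwrite(f'pics/{n}.png',p[:,:,::-1]);np.save(f'{n}_d.npy',d);np.save(f'{n}_p.npy',p)
    c=camera_params(n);print(n,c)
E
```

```text
0.0 [0.12310787 0.53600278 0.40409968] [[-9.74616474e-01  2.23880075e-01 -6.64022512e-04]
 [ 2.23880792e-01  9.74615609e-01 -1.34340646e-03]
 [ 3.46404766e-04 -1.45796795e-03 -9.99998877e-01]] [-0.72000388  0.18163318  0.69755301] 0.08557547279934959
top {'camera_matrix': array([[464.26469473,   0.        , 319.79387627],
       [  0.        , 464.26469473, 198.97606493],
       [  0.        ,   0.        ,   1.        ]]), 'R': array([[ 0.0155237 , -0.99981707, -0.01117297],
       [-0.98285447, -0.01320514, -0.18390951],
       [ 0.18372832,  0.01383636, -0.98287968]]), 't': array([-1.90456648e-04,  4.68114601e-01,  1.22476249e+00])}
scene {'camera_matrix': array([[365.4784882 ,   0.        , 315.53042065],
       [  0.        , 365.4784882 , 194.72605737],
       [  0.        ,   0.        ,   1.        ]]), 'R': array([[ 0.47361805,  0.88070795,  0.00628111],
       [ 0.55538711, -0.29312018, -0.77821958],
       [-0.68354305,  0.37206729, -0.62796085]]), 't': array([-0.22182331, -0.17828031,  1.36764351])}
```

View pics/top.png

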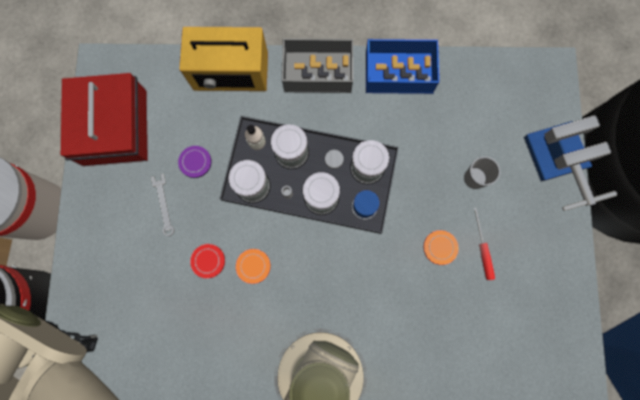

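View pics/scene.png

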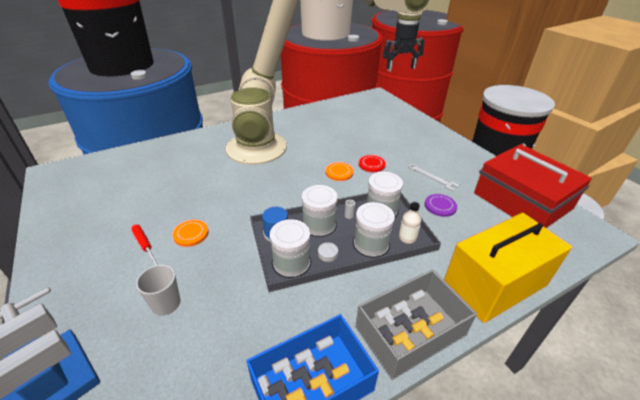

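The top view shows four white-metal lids at (248,179), (289,143), (321,190) and (371,160), which are lids 1 to 4 from +y. They are the only ones on tins in the tray. The orange (253,266), (441,247), red (208,261) and purple (195,161) discs lie on the bench and are look-alikes to leave alone. The bottle is at (254,135), next to lids 1 and 2.

```bash
cat >h.py <<'E'
import numpy as np,cv2
def ray(c,u,v,z):
    K,R,t=c['camera_matrix'],c['R'],c['t'];o=-R.T@t
    d=R.T@np.linalg.solve(K,[u,v,1.]);return o+d*(z-o[2])/d[2]
def cloud(c,d):
    K,R,t=c['camera_matrix'],c['R'],c['t'];v,u=np.mgrid[:d.shape[0],:d.shape[1]]
    P=np.stack([(u-K[0,2])/K[0,0]*d,(v-K[1,2])/K[1,1]*d,d],-1);return (P-t)@R
E
python3 - <<'E'
from workcell import *
from h import *
p=np.load('top_p.npy');d=np.load('top_d.npy');c=camera_params('top');W=cloud(c,d)
hsv=cv2.cvtColor(p,cv2.COLOR_RGB2HSV)
m=((W[...,2]>.095)&(W[...,2]<.125)&(hsv[...,1]<40)&(hsv[...,2]>150)&(d>0)).astype(np.uint8)
m[:, :215]=0;m[:,410:]=0;m[:110]=0;m[240:]=0
n,l,st,ce=cv2.connectedComponentsWithStats(m)
for i in range(1,n):
    if st[i,4]<150: continue
    q=W[l==i];cn=cv2.findContours((l==i).astype(np.uint8),0,2)[0][0]
    (u,v),r=cv2.minEnclosingCircle(cn);print(st[i],ce[i],(u,v,r),'ray',ray(c,*ce[i],.11).round(4),'ext',np.ptp(q,0).round(3),'medz',np.median(q[:,2]).round(4))
# bottle & others
for nm,(u,v) in dict(bottle=(250,128),filter=(366,203),socket=(287,190)).items(): print(nm,W[v,u].round(3))
s=capture('scene')[0];cv2.imwrite('pics/crop.png',cv2.resize(p[110:240,215:405,::-1],None,fx=4,fy=4,interpolation=cv2.INTER_CUBIC))
E
```

```text
[271 124  36  35 957] [288.5830721  140.96133751] (288.445556640625, 141.28712463378906, 17.76293182373047) ray [0.6109 0.0908 0.11  ] ext [0.094 0.093 0.023] medz 0.1102
[353 140  36  35 967] [370.48086867 156.98862461] (370.38983154296875, 157.19491577148438, 17.74652671813965) ray [ 0.5696 -0.1257  0.11  ] ext [0.094 0.092 0.019] medz 0.1104
[229 160  36  35 996] [246.57630522 177.18674699] (246.3505096435547, 177.1597900390625, 18.13317108154297) ray [0.511  0.1979 0.11  ] ext [0.093 0.092 0.02 ] medz 0.1103
[ 303  173   36   35 1008] [320.72123016 189.86805556] (320.73956298828125, 189.7859344482422, 18.02848243713379) ray [0.4797 0.0036 0.11  ] ext [0.091 0.091 0.023] medz 0.1103
bottle [0.642 0.193 0.12 ]
filter [ 0.453 -0.117  0.074]
socket [0.497 0.099 0.02 ]
```

View pics/crop.png

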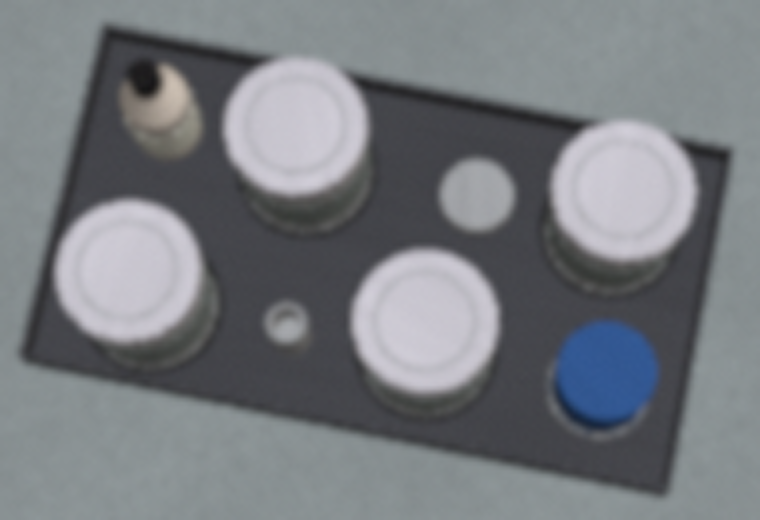

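All four lids measure about 0.110 m high and 93 mm across, as described. Lid 1 is at (0.511,0.198), lid 2 at (0.611,0.091), lid 3 at (0.480,0.004) and lid 4 at (0.570,-0.126). I'm closing the fingers and going above the near edge of lid 1, at (0.479,0.198).

Call:
apply_moves:
  motion:
    - {"jaw":0,"travel":[-60,-35,10],"spin":0}
    - {"jaw":0,"travel":[-110,-65,20],"spin":0}
    - {"jaw":0,"travel":[-160,-95,30],"spin":0}
    - {"jaw":0,"travel":[-210,-124,40],"spin":0}
    - {"jaw":0,"travel":[-260,-154,50],"spin":0}
    - {"jaw":0,"travel":[-310,-183,60],"spin":0}
    - {"jaw":0,"travel":[-360,-213,70],"spin":0}
    - {"jaw":0,"travel":[-400,-236,80],"spin":0}
    - {"jaw":0,"travel":[-423,-250,90],"spin":0}
    - {"jaw":0,"travel":[-423,-250,105],"spin":0}
    - {"jaw":0,"travel":[-423,-250,105],"spin":0}
  squeeze: 20

```text
t: 1.52
position: [0.4794, 0.1974, 0.2988]
tool_rot: [[-0.974, 0.224, -0.003], [0.224, 0.974, -0.0], [0.003, -0.001, -1.0]]
force: [0.2, 0.3, -0.4]
grip_width: -0.0001
grip_force: 0.0
```

Call:
apply_moves:
  motion:
    - {"jaw":0,"travel":[0,0,10],"spin":0}
    - {"jaw":0,"travel":[0,0,14],"spin":0}
    - {"jaw":0,"travel":[0,0,14],"spin":0}

```text
t: 1.9
position: [0.4793, 0.1979, 0.2856]
tool_rot: [[-0.975, 0.223, -0.0], [0.223, 0.975, -0.0], [0.0, -0.0, -1.0]]
force: [0.7, -0.0, 0.6]
grip_width: -0.0001
grip_force: 0.0
```

Call:
apply_moves:
  motion:
    - {"jaw":0,"travel":[0,0,1],"spin":0}
    - {"jaw":0,"travel":[0,0,1],"spin":0}

```text
t: 2.15
position: [0.4794, 0.1977, 0.2849]
tool_rot: [[-0.975, 0.224, 0.0], [0.224, 0.975, -0.0], [-0.0, 0.0, -1.0]]
force: [-0.2, 0.8, -0.3]
grip_width: 0.0003
grip_force: 0.0
```

Call:
apply_moves:
  motion:
    - {"jaw":0,"travel":[0,0,1],"spin":0}
    - {"jaw":0,"travel":[0,0,1],"spin":0}

```text
t: 2.4
position: [0.4794, 0.1977, 0.2837]
tool_rot: [[-0.975, 0.224, -0.0], [0.224, 0.975, -0.0], [0.0, -0.0, -1.0]]
force: [-0.1, -0.4, 0.1]
grip_width: -0.0001
grip_force: 0.0
```

Call:
apply_moves:
  motion:
    - {"jaw":0,"travel":[0,0,1],"spin":0}
    - {"jaw":0,"travel":[0,0,1],"spin":0}

```text
t: 2.65
position: [0.4794, 0.1977, 0.2834]
tool_rot: [[-0.975, 0.224, 0.001], [0.224, 0.975, 0.0], [-0.001, 0.0, -1.0]]
force: [-2.5, -0.2, 6.9]
grip_width: 0.0002
grip_force: 3.5
```

Call:
apply_moves:
  motion:
    - {"jaw":0,"travel":[0,0,0.5],"spin":0}
    - {"jaw":0,"travel":[0,0,0.5],"spin":0}

```text
t: 2.9
position: [0.4793, 0.1977, 0.2834]
tool_rot: [[-0.975, 0.224, 0.001], [0.224, 0.975, 0.0], [-0.001, 0.0, -1.0]]
force: [-5.0, -0.4, 12.6]
grip_width: 0.0003
grip_force: 5.8
```

Lid 1 doesn't give: force rose to 12.6 N with no movement, so it is sound. Contact comes at TCP z ≈ 0.2834. Next is lid 2, at (0.579,0.091).

Call:
apply_moves:
  motion:
    - {"jaw":0,"travel":[0,0,-25],"spin":0}
    - {"jaw":0,"travel":[-45,-30,-25],"spin":0}
    - {"jaw":0,"travel":[-90,-60,-25],"spin":0}
    - {"jaw":0,"travel":[-121,-82,-25],"spin":0}
    - {"jaw":0,"travel":[-121,-82,-12],"spin":0}
    - {"jaw":0,"travel":[-121,-82,-5],"spin":0}
    - {"jaw":0,"travel":[-121,-82,-3],"spin":0}
    - {"jaw":0,"travel":[-121,-82,-2],"spin":0}
    - {"jaw":0,"travel":[-121,-82,-2],"spin":0}

```text
t: 4.03
position: [0.5788, 0.0911, 0.2845]
tool_rot: [[-0.975, 0.223, 0.0], [0.223, 0.975, -0.0], [-0.0, 0.0, -1.0]]
force: [0.5, -0.1, -0.2]
grip_width: 0.0
grip_force: 0.0
```

Call:
apply_moves:
  motion:
    - {"jaw":0,"travel":[0,0,0.5],"spin":0}
    - {"jaw":0,"travel":[0,0,0.5],"spin":0}

```text
t: 4.28
position: [0.579, 0.0907, 0.2838]
tool_rot: [[-0.975, 0.224, 0.0], [0.224, 0.975, -0.0], [-0.0, 0.0, -1.0]]
force: [-0.6, 0.4, 0.6]
grip_width: -0.0001
grip_force: 0.0
```

Call:
apply_moves:
  motion:
    - {"jaw":0,"travel":[0,0,0.5],"spin":0}
    - {"jaw":0,"travel":[0,0,0.5],"spin":0}

```text
t: 4.53
position: [0.579, 0.0906, 0.2835]
tool_rot: [[-0.975, 0.224, 0.0], [0.224, 0.975, -0.0], [-0.0, 0.0, -1.0]]
force: [-1.5, -0.1, 2.9]
grip_width: -0.0001
grip_force: 1.5
```

Call:
apply_moves:
  motion:
    - {"jaw":0,"travel":[0,0,0.3],"spin":0}
    - {"jaw":0,"travel":[0,0,0.3],"spin":0}

```text
t: 4.78
position: [0.579, 0.0907, 0.2835]
tool_rot: [[-0.975, 0.224, 0.001], [0.224, 0.975, -0.0], [-0.001, 0.0, -1.0]]
force: [-1.8, 0.2, 5.1]
grip_width: 0.0001
grip_force: 2.9
```

Lid 2 is also rigid: 5 N with no sinking. Next is lid 3, on its far side at (0.512,0.004).

Call:
apply_moves:
  motion:
    - {"jaw":0,"travel":[0,0,-25],"spin":0}
    - {"jaw":0,"travel":[20,-45,-25],"spin":0}
    - {"jaw":0,"travel":[40,-85,-25],"spin":0}
    - {"jaw":0,"travel":[46,-100,-20],"spin":0}
    - {"jaw":0,"travel":[46,-100,-10],"spin":0}
    - {"jaw":0,"travel":[46,-100,-5],"spin":0}
    - {"jaw":0,"travel":[46,-100,-2.5],"spin":0}
    - {"jaw":0,"travel":[46,-100,-1.5],"spin":0}
    - {"jaw":0,"travel":[46,-100,-1.5],"spin":0}

```text
t: 5.9
position: [0.5119, 0.0037, 0.2844]
tool_rot: [[-0.975, 0.223, 0.0], [0.223, 0.975, -0.0], [-0.0, 0.0, -1.0]]
force: [-0.1, 0.3, -0.7]
grip_width: -0.0
grip_force: 0.0
```

Call:
apply_moves:
  motion:
    - {"jaw":0,"travel":[0,0,0.5],"spin":0}
    - {"jaw":0,"travel":[0,0,0.5],"spin":0}

```text
t: 6.15
position: [0.5118, 0.0035, 0.284]
tool_rot: [[-0.975, 0.224, 0.0], [0.224, 0.975, -0.0], [-0.0, -0.0, -1.0]]
force: [0.0, -0.8, 0.8]
grip_width: 0.0002
grip_force: 0.0
```

Call:
apply_moves:
  motion:
    - {"jaw":0,"travel":[0,0,0.5],"spin":0}
    - {"jaw":0,"travel":[0,0,0.5],"spin":0}

```text
t: 6.4
position: [0.5118, 0.0035, 0.2834]
tool_rot: [[-0.975, 0.224, -0.0], [0.224, 0.975, -0.0], [0.0, -0.0, -1.0]]
force: [0.6, -0.4, 0.4]
grip_width: -0.0001
grip_force: 0.0
```

Call:
apply_moves:
  motion:
    - {"jaw":0,"travel":[0,0,0.3],"spin":0}
    - {"jaw":0,"travel":[0,0,0.3],"spin":0}

```text
t: 6.65
position: [0.5118, 0.0035, 0.2832]
tool_rot: [[-0.975, 0.224, 0.0], [0.224, 0.975, -0.0], [-0.0, 0.0, -1.0]]
force: [0.9, 0.3, -0.3]
grip_width: -0.0001
grip_force: 0.2
```

Call:
apply_moves:
  motion:
    - {"jaw":0,"travel":[0,0,0.4],"spin":0}
    - {"jaw":0,"travel":[0,0,0.4],"spin":0}

```text
t: 6.9
position: [0.5118, 0.0035, 0.2828]
tool_rot: [[-0.975, 0.224, 0.0], [0.224, 0.975, -0.0], [-0.0, 0.0, -1.0]]
force: [-0.2, -0.1, 0.8]
grip_width: -0.0001
grip_force: 0.5
```

Call:
apply_moves:
  motion:
    - {"jaw":0,"travel":[0,0,0.4],"spin":0}
    - {"jaw":0,"travel":[0,0,0.4],"spin":0}

```text
t: 7.15
position: [0.5119, 0.0035, 0.2824]
tool_rot: [[-0.975, 0.224, 0.001], [0.224, 0.975, -0.0], [-0.001, -0.0, -1.0]]
force: [0.7, 0.0, 0.8]
grip_width: 0.0002
grip_force: 0.8
```

Lid 3 is sinking at low force while in contact. I'll keep pressing gently to get a clear rock.

Call:
apply_moves:
  motion:
    - {"jaw":0,"travel":[0,0,0.6],"spin":0}
    - {"jaw":0,"travel":[0,0,0.6],"spin":0}

```text
t: 7.4
position: [0.5119, 0.0035, 0.2818]
tool_rot: [[-0.975, 0.224, 0.001], [0.224, 0.975, -0.0], [-0.001, -0.0, -1.0]]
force: [1.3, -0.4, 2.5]
grip_width: 0.0001
grip_force: 1.2
```

Call:
apply_moves:
  motion:
    - {"jaw":0,"travel":[0,0,0.6],"spin":0}
    - {"jaw":0,"travel":[0,0,0.6],"spin":0}

```text
t: 7.65
position: [0.5119, 0.0035, 0.2813]
tool_rot: [[-0.975, 0.224, 0.001], [0.224, 0.975, -0.0], [-0.001, 0.0, -1.0]]
force: [3.7, -0.1, 3.2]
grip_width: -0.0002
grip_force: 1.6
```

Lid 3 rocks: more than 2 mm of sink at about 3 N, where the sound lids gave none. I'm letting it come back, then moving over its middle.

Call:
apply_moves:
  motion:
    - {"jaw":0,"travel":[0,0,-8],"spin":0}
    - {"jaw":0,"travel":[0,0,-20],"spin":0}
    - {"jaw":0,"travel":[31,-7,-20],"spin":0}
    - {"jaw":0,"travel":[31,-7,-10],"spin":0}
    - {"jaw":0,"travel":[31,-7,-5],"spin":0}
    - {"jaw":0,"travel":[31,-7,-3],"spin":0}
    - {"jaw":0,"travel":[31,-7,-3],"spin":0}

```text
t: 8.52
position: [0.4804, 0.0036, 0.2839]
tool_rot: [[-0.975, 0.224, -0.0], [0.224, 0.975, 0.0], [0.0, 0.0, -1.0]]
force: [-1.6, -0.3, 0.3]
grip_width: -0.0001
grip_force: 0.0
```

Call:
apply_moves:
  motion:
    - {"jaw":0,"travel":[0,0,1],"spin":0}
    - {"jaw":0,"travel":[0,0,1],"spin":0}

```text
t: 8.78
position: [0.4802, 0.0036, 0.2834]
tool_rot: [[-0.975, 0.224, 0.001], [0.224, 0.975, -0.0], [-0.001, 0.0, -1.0]]
force: [0.7, -1.0, 2.2]
grip_width: 0.0002
grip_force: 1.1
```

Call:
apply_moves:
  motion:
    - {"jaw":0,"travel":[0,0,0.6],"spin":0}
    - {"jaw":0,"travel":[0,0,0.6],"spin":0}

```text
t: 9.02
position: [0.4801, 0.0036, 0.2831]
tool_rot: [[-0.975, 0.224, 0.001], [0.224, 0.975, -0.0], [-0.001, -0.0, -1.0]]
force: [-0.8, 0.8, 5.2]
grip_width: -0.0001
grip_force: 2.9
```

Call:
apply_moves:
  motion:
    - {"jaw":0,"travel":[0,0,0.6],"spin":0}
    - {"jaw":0,"travel":[0,0,0.6],"spin":0}

```text
t: 9.28
position: [0.4801, 0.0036, 0.2825]
tool_rot: [[-0.975, 0.224, 0.001], [0.224, 0.975, -0.0], [-0.001, 0.0, -1.0]]
force: [-0.4, -0.3, 6.2]
grip_width: -0.0001
grip_force: 3.3
```

Call:
apply_moves:
  motion:
    - {"jaw":0,"travel":[0,0,0.8],"spin":0}
    - {"jaw":0,"travel":[0,0,0.8],"spin":0}

```text
t: 9.52
position: [0.4801, 0.0036, 0.2817]
tool_rot: [[-0.975, 0.224, 0.001], [0.224, 0.975, -0.0], [-0.001, 0.0, -1.0]]
force: [-0.0, -0.4, 6.9]
grip_width: 0.0001
grip_force: 3.3
```

Call:
apply_moves:
  motion:
    - {"jaw":0,"travel":[0,0,0.8],"spin":0}
    - {"jaw":0,"travel":[0,0,0.8],"spin":0}

```text
t: 9.78
position: [0.4801, 0.0036, 0.2809]
tool_rot: [[-0.975, 0.224, 0.001], [0.224, 0.975, -0.0], [-0.001, -0.0, -1.0]]
force: [-0.5, 1.2, 7.2]
grip_width: -0.0001
grip_force: 3.3
```

It's sliding down at about 7 N. 2.5 mm remain to the stop at about 0.2784.

Call:
apply_moves:
  motion:
    - {"jaw":0,"travel":[0,0,0.8],"spin":0}
    - {"jaw":0,"travel":[0,0,1.6],"spin":0}
    - {"jaw":0,"travel":[0,0,1.6],"spin":0}

```text
t: 10.15
position: [0.4801, 0.0036, 0.2793]
tool_rot: [[-0.975, 0.224, 0.001], [0.224, 0.975, -0.0], [-0.001, -0.0, -1.0]]
force: [-0.4, 1.6, 6.6]
grip_width: 0.0003
grip_force: 3.2
```

Call:
apply_moves:
  motion:
    - {"jaw":0,"travel":[0,0,0.8],"spin":0}
    - {"jaw":0,"travel":[0,0,0.8],"spin":0}

```text
t: 10.4
position: [0.4801, 0.0036, 0.2785]
tool_rot: [[-0.975, 0.224, 0.001], [0.224, 0.975, -0.0], [-0.001, 0.0, -1.0]]
force: [-1.1, 1.4, 5.8]
grip_width: 0.0
grip_force: 3.2
```

Call:
apply_moves:
  motion:
    - {"jaw":0,"travel":[0,0,0.5],"spin":0}
    - {"jaw":0,"travel":[0,0,0.5],"spin":0}

```text
t: 10.65
position: [0.4801, 0.0036, 0.2784]
tool_rot: [[-0.975, 0.224, 0.002], [0.224, 0.975, -0.0], [-0.002, -0.0, -1.0]]
force: [-2.5, 1.0, 10.1]
grip_width: 0.0001
grip_force: 5.5
```

It has hit the hard stop at 0.2784, 5 mm down. I'll press slightly more to confirm, then retreat upward.

Call:
apply_moves:
  motion:
    - {"jaw":0,"travel":[0,0,0.5],"spin":0}
    - {"jaw":0,"travel":[0,0,0.5],"spin":0}
    - {"jaw":0,"travel":[0,0,0.5],"spin":0}

```text
t: 11.02
position: [0.48, 0.0037, 0.2784]
tool_rot: [[-0.975, 0.224, 0.002], [0.224, 0.975, -0.001], [-0.002, -0.0, -1.0]]
force: [-3.9, 0.1, 16.4]
grip_width: 0.0002
grip_force: 8.2
```

Call:
apply_moves:
  motion:
    - {"jaw":0,"travel":[0,0,-5],"spin":0}
    - {"jaw":0,"travel":[0,0,-25],"spin":0}
    - {"jaw":0,"travel":[0,0,-60],"spin":0}
    - {"jaw":0,"travel":[30,0,-110],"spin":0}
    - {"jaw":0,"travel":[80,0,-130],"spin":0}
    - {"jaw":0,"travel":[130,0,-140],"spin":0}
    - {"jaw":0,"travel":[150,0,-140],"spin":0}
    - {"jaw":0,"travel":[150,0,-140],"spin":0}
    - {"jaw":0,"travel":[150,0,-140],"spin":0}

```text
t: 12.15
position: [0.3345, 0.037, 0.4169]
tool_rot: [[-0.975, 0.224, 0.0], [0.224, 0.975, -0.0], [-0.0, 0.0, -1.0]]
force: [-0.6, -0.4, -0.4]
grip_width: 0.0003
grip_force: 0.0
```

```bash
python3 - <<'E'
from workcell import *
from h import *
p,d=capture('top');cv2.imwrite('pics/after.png',p[:,:,::-1]);W=cloud(camera_params('top'),d)
for u,v in((246,177),(288,141),(321,190),(370,157)):
    q=W[v-9:v+10,u-9:u+10].reshape(-1,3);A=np.c_[q[:,:2],np.ones(len(q))];k=np.linalg.lstsq(A,q[:,2],rcond=None)[0]
    print(np.median(q[:,2]).round(4),'slope',k[:2].round(3))
s=observe();print(s['t'],s['position'],s['force'])
E
```

```text
0.1104 slope [-0.019 -0.008]
0.1107 slope [-2.288 -0.65 ]
0.1058 slope [-2.121 -0.133]
0.1108 slope [-0.004  0.017]
12.2 [0.33464098 0.03692457 0.41678965] [-1.30117256 -0.94823263  0.00358693]
```

View pics/after.png

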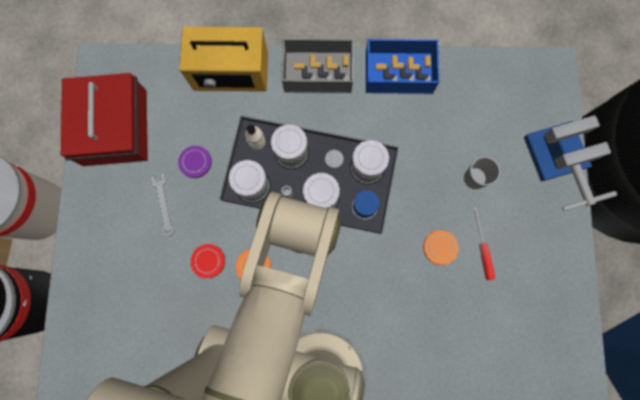

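The after-picture shows all four lids in place, with lid 3 at (321,190) now about 105.8 mm high. Everything else is where it was. The arm overlaps the lower part of lid 3 and there are depth dropouts, so I'll recheck the slopes with outliers removed and then hand in.

```bash
python3 - <<'E'
from workcell import *
from h import *
p,d=capture('top');W=cloud(camera_params('top'),d)
for u,v in((246,177),(288,141),(321,188),(370,157)):
    q=W[v-10:v+8,u-10:u+11].reshape(-1,3);q=q[abs(q[:,2]-np.median(q[:,2]))<.006];k=np.linalg.lstsq(np.c_[q[:,:2],np.ones(len(q))],q[:,2],rcond=None)[0]
    print(len(q),np.median(q[:,2]).round(4),'slope',k[:2].round(3))
E
```

```text
374 0.1103 slope [-0.008 -0.001]
370 0.1109 slope [-0.009 -0.007]
374 0.1054 slope [-0.    -0.013]
373 0.1105 slope [-0.019 -0.004]
```

```bash
python3 -c "
from workcell import *
print(hand_in())"
```

```text
the job is handed in; nothing more can be done
None
```

Lid 3 was the loose one: I pressed it 5 mm down at its middle to a hard stop, and it measures level; the job was handed in at about 12 s with the arm clear. Lids 1 and 2 proved sound, lid 4 was not pressed because lid 3 rocked first, and the probe of lid 1 reached 12.6 N, firmer than intended.

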